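# Swing down the check-weight locker's hatch with the hooked pole

### The job

Take the hooked pole from its rest, hook it into the eye on top of the blue hatch of the grey check-weight locker, and draw the hatch down with the pole until it clicks into its hold-open catch and stays down by itself; pull firmly but do not wrench it against its stop. Then unhook the pole and lay it back in its rest as it was. Leave the other things on the table where they are and move the hatch only with the hook, never by hand.

Things in the scene. Friction and masses are not known exactly. Their poses are not given: they have to be found in the camera images.
- pole: Loose hooked pole, 0.15 kg. Wooden handle 22 wide (y) x 24 high (z), x -85 to +15 mm; 21 mm ferrule to x 25; then 8 mm round steel shank along +x; at x 113 it turns square down into an 8 mm tip ending 30 below the axis. Origin: on the axis in the handle, between the rest's cradles; x to the hook, z up. Starts in the rest, origin 62 mm above table. Grip the handle firmly near the origin, across y.
- hook (a point): Inner corner of the pole's hook, where the centre of the eye's bar lies when it is nested against both shank and tip: 105 mm ahead of the pole's origin, 8 mm below its axis.
- pole_rest: Steel plate 190 x 74 x 8 mm, fixed, with two black slotted cradles 14 mm thick, tops about 72 mm high, slots flared upward: at x -62 for the handle (slot 27 wide), at x +62 for the shank (slot 13 wide). Origin: centre of underside. Pole's place: parallel to x, hook to +x, pole origin 62 mm straight above this origin.
- locker: Grey steel locker, fixed: 200 wide (y), 70 deep (x), roof 228 mm high. Origin: centre of underside; front looks along its -x. Blue hatch closes the upper front, hinged at its lower edge. At each side (y = +-103) a 5 mm cheek reaches 84 mm forward of the front, up to 225 mm high; the +y cheek carries the adjustable hold-open catch (brass ball and knob, black stop block).
- hatch_hinge (a point): Point on the hatch's hinge axis, mid-width: in the locker's frame x = -41, y = 0, z = 140 mm. The axis is parallel to the locker's y.
- eye (a point): Centre of the eye's cross bar (8 mm round, parallel to locker y), 118 mm from the hinge axis at hatch mid-width. The eye is a steel U standing out of the hatch's top edge: legs at y +-18 (28 free between), 20 mm free from bar to hatch. Shut: bar 258 mm above table, straight above the hinge, 30 above the roof, free air behind: the hook tip goes down behind it (locker +x side) from above.
- hatch (a joint): Hatch angle, rad. 0 shut (upright), grows as its top swings forward (locker -x) and down. A spring pulls it shut (about 2 N at the eye). Hold-open ball catch with a hard stop, set differently each time: stop somewhere from 0.50 to 0.84, not measured. From 0.14 before the stop the pull at the eye rises to about 9 N along the arc, eases, then the hatch snaps to the stop and stays.
- check_weight: Brass-coloured check weight 31 mm across, 49 mm high, loose; bystander. Origin: centre of underside.
- blue_tin: Blue lever-lid tin 59 mm across, 56 mm high, loose; bystander. Origin: centre of underside.
- red_tin: Red lever-lid tin 55 mm across, 50 mm high, loose; bystander. Origin: centre of underside.
- tape_roll: Roll of black tape 59 mm across, 19 mm high, loose, lying flat; bystander. Origin: centre of underside.
- indicator: Weighing indicator that stands on the right of the table: grey steel box about 265 deep (x) x 345 wide (y), top 315 mm above the table, with a stack-light post on it up to 655 mm high; fixed obstacle, between the arm's start at the far right and the work: go over or round it in front. Origin: centre of underside, front to -x.

How it is judged:
On the way, in this order (a step that is already met when the one before it is completed fails the run):
1. the hook draws the hatch well down (past 0.3 rad) (value of joint hatch above 0.3 rad and contact force between pole and locker above 0.5 N and distance between hook and eye below 0.02 m), for 0.1 s.
2. the hatch stays down by itself (beyond 0.42 rad) with the pole off it (value of joint hatch above 0.42 rad and contact force between pole and locker below 0.2 N and distance between hook and eye above 0.03 m), for 0.5 s.
At the end, for the whole second after the job is handed in: The hatch stays down at rest in its catch (beyond 0.42 rad; uncaught it would swing shut), and the pole lies still in both cradles of its rest, hook to the rest's +x and tip down (within 20 mm along, 8 mm across, 55 to 67 mm high, 0.1 rad), released (value of joint hatch above 0.42 rad and velocity of joint hatch between -0.05 and 0.05 rad/s and x of pole in the frame of pole_rest between -0.02 and 0.02 m and y of pole in the frame of pole_rest between -0.008 and 0.008 m and z of pole in the frame of pole_rest between 0.055 and 0.067 m and x of hook in the frame of pole_rest above 0.07 m and angle between the x axis of pole and the x axis of pole_rest, either way round below 0.1 rad and angle between pole's own z axis and vertical below 0.2 rad and linear speed of pole below 0.02 m/s); the robot touches nothing.
It fails at once if the hatch or locker is wrenched: more than 20 N between pole and locker (contact force between pole and locker above 20 N).
It fails at once if the gripper or arm touches the locker or hatch (contact force between any of the fingers, the arm and locker above 1 N).
It fails at once if a bystander is disturbed (moved more than 20 mm) (distance of any of check_weight, blue_tin, red_tin, tape_roll from where it was at the start of the episode above 0.02 m).
It also fails if it takes over 72 s, if anything falls off the work surface, if the arm or the gripper's body presses on something with over 40 N, if the wrist force passes 120 N, or if a joint passes its speed limit or range.

### The arm

A 6-joint arm with a two-finger parallel gripper is mounted at the origin on a cart in front of the work surface, level with it; the furniture and walls round the work are solid. World frame = base frame: x ahead of the robot, y to its left, z up, the work surface at z = 0. Lengths are in m, angles in rad, forces in N, time in s.
With the tool pointing down it reaches from about 0.35 to 0.725 m from the base axis. Payload 4.3 kg.
Tool frame: the origin (TCP) lies between the finger pads; the fingertips stand 25 mm ahead of it and the grasp point (between the pads) lies 6 mm ahead of it; z points along the fingers, x is the direction in which the jaws open and shut, and the axes are right-handed (so a half turn about z gives the same grasp; the last joint's range is limited). The gripper opens to 85 mm and grips with 20 to 120 N. Pads are 22 mm wide; open, the fingers measure 114 mm over their backs; the gripper's body (76 mm by 85 mm) begins 54 mm behind the grasp point. The pads swing forward as they close: fully open they stand 13 mm farther back than shut.
Start: joints at [-1.334, 0.377, 0.081, 1.274, 0, 1.46], TCP at [0.195, -0.541, 0.256] pointing down, gripper open.
Joint ranges: [-2.72, 2.72], [-0.84, 1.66], [-1.02, 1.22], [-1.77, 2.12], [-1.37, 1.28], [-3.14, 3.14]. Speed limits (rad/s): [2.57, 2.57, 3.14, 3.14, 3.14, 3.14].

### API

Orientations are given as [roll, pitch, yaw] about the fixed x, y, z axes, in that order (R = Rz(yaw) Ry(pitch) Rx(roll)).
In Python, from workcell import robot gives the robot as it stands. Calls block until the motion is done:
- robot.move_to(position, orientation): joint-space move of the TCP to a pose.
- robot.move_linear(position, attitude=None, feed=0.15, until_force=None): straight line of the TCP; attitude=None keeps the orientation; feed is the mean speed in m/s. With until_force (N) it stops when the force on the tool has changed by that much, and returns True; else False.
- robot.movej(angles): joint-space move.
- robot.command_gripper(opening, f_grip=None): opening from 0.0 (shut) to 1.0 (fully open); f_grip is the grip in N (None keeps the last); returns when the fingers have stopped.
- robot.sleep(seconds).
- robot.inverse_kinematics(position, orientation): joint angles nearest the present ones, or None.
- robot.observe(): the state.
- robot.grab_frame(name): name is "side" or "top" or "wrist"; returns a dict with "frame" (480x640x3 uint8, blue, green, red), "fx", "fy", "cx", "cy" (pixels), "R" (3x3) and "t" (3): a world point X has camera coordinates R X + t; the wrist camera has in their place "hand_eye" (4x4, takes a point from camera to tool coordinates, whose origin is the TCP and whose axes are the tool frame's). Camera axes: x right, y down, z forward; pixel columns grow to the right and rows downward; lengths in m; the calibration is good to about 2 mm. A picture is of the moment at which its call begins: read the wrist's pose just before it. There is no depth.
A pose or a line that the arm cannot do raises robot.Unreachable and nothing moves.
- robot.close_job(): hands the job in, once; it reports no verdict.
Trained networks look in a picture, given as the dict that the camera call returned (one of the last four; its "shot" number tells which), for a name from the list of things; names that differ only in an ending like _2 or _b are one class to them, and where a whole thing is asked for, a point or a joint stands for the part that bears it (a point fixed in the world has none). Each returns a list of dicts, best first, with "p" (0 to 1); they miss things now and then, are a little off and sometimes report something else, mostly with a low value. They report only what shows in the picture. A call takes as long as a camera call.
- robot.find_in(thing, picture): "uv" ([column, row] in pixels, amid what is visible of it).
- robot.spot_point(thing, picture): "uv" ([column, row] in pixels: a listed point, or the origin of a listed thing).
The state is a dict: "clock": time; "joint_positions": joint angles; "joint_velocities": joint speeds; "joint_torque": joint torques, N m; "eef_pos": TCP position; "tool_rot": TCP orientation; "ft_force": force on the tool from outside, world axes, zero at the start; "torque": the same for the moment, N m; "grip_width": opening from 0.0 (shut) to 1.0 (fully open).
Only numpy, scipy, OpenCV 4.12 (cv2) and the standard library are available. Lean on these libraries where they do the work, as an engineer would, in place of code of your own. Each camera call takes 0.05 s, during which the arm holds its last target.

## Working session

There is one attempt and no reset: what is moved stays moved. The work goes in short steps, each a Python script; the robot and the scene stay as the last script left them, time stands still between calls to the robot, and variables do not carry over. Pictures are saved under pics/ and viewed, and the job is handed in when it is done.

```bash
ls; mkdir -p pics; python3 - <<'E'
from workcell import robot
import cv2,numpy as np
print(robot.observe())
for n in ["side","top"]:
    f=robot.grab_frame(n)
    cv2.imwrite(f"pics/a_{n}.png",f["frame"])
    print(n,f["fx"],f["cx"],f["cy"],np.round(f["R"],4).tolist(),np.round(f["t"],4).tolist())
    for th in ["pole","hook","pole_rest","locker","hatch_hinge","eye","check_weight","blue_tin","red_tin","tape_roll","indicator"]:
        r=robot.spot_point(th,f)
        print(th,[(np.round(d["uv"],1).tolist(),round(d["p"],2)) for d in r[:2]])
print(robot.observe()["clock"])
E
```

```text
pics
{'clock': 0.0, 'joint_positions': array([-1.33428676e+00,  3.78060405e-01,  7.96219465e-02,  1.27439792e+00,
        1.62930461e-05,  1.46049826e+00]), 'joint_velocities': array([-6.08069665e-04,  8.44917177e-04,  6.83266931e-04,  1.76877705e-05,
        6.20826454e-04, -9.58703996e-04]), 'joint_torque': array([ 1.16184299e-03, -4.63604844e+01,  2.69875950e+01,  2.08730064e-02,
       -4.21677328e-05, -2.90075889e-06]), 'eef_pos': array([ 0.19530912, -0.54016887,  0.25536081]), 'tool_rot': array([-3.14135190e+00,  2.02586384e-03, -1.22398846e+00]), 'ft_force': array([-0.05052471, -0.06956045,  0.25057544]), 'torque': array([-0.00584957, -0.02378915, -0.03193869]), 'grip_width': 1.0021589114898715}
side 524.7547639616361 316.1585785540653 229.62246282375918 [[-0.8387, -0.5439, 0.0271], [-0.2347, 0.3161, -0.9193], [0.4914, -0.7773, -0.3927]] [0.4085, 0.2941, 1.0155]
pole [([215.2, 373.6], 0.8), ([410.2, 257.7], 0.44)]
hook [([190.6, 345.6], 0.65)]
pole_rest [([309.5, 356.0], 0.75), ([237.3, 296.5], 0.44)]
locker [([236.4, 291.4], 0.77)]
hatch_hinge [([247.1, 249.9], 0.72)]
eye [([247.3, 200.8], 0.67)]
check_weight [([377.4, 282.1], 0.56)]
blue_tin [([411.5, 261.9], 0.95)]
red_tin [([308.4, 353.8], 0.45)]
tape_roll [([309.7, 354.8], 0.61)]
indicator []
top 500.7325530528409 322.30730871226905 235.15540398596633 [[0.0046, -1.0, 0.007], [-0.9967, -0.0052, -0.0809], [0.0809, -0.0066, -0.9967]] [-0.0386, 0.5541, 1.4557]
pole [([181.0, 267.8], 0.97)]
hook [([189.7, 229.9], 0.83)]
pole_rest [([187.6, 275.5], 0.91)]
locker [([283.3, 197.9], 0.95)]
hatch_hinge [([279.9, 202.2], 0.77)]
eye [([277.3, 195.4], 0.9), ([180.0, 268.0], 0.51)]
check_weight [([369.7, 288.2], 0.53)]
blue_tin [([420.7, 290.0], 0.82), ([191.2, 231.7], 0.22)]
red_tin [([455.4, 296.1], 0.87)]
tape_roll [([247.5, 287.7], 0.72)]
indicator []
1.2
```

View pics/a_side.png

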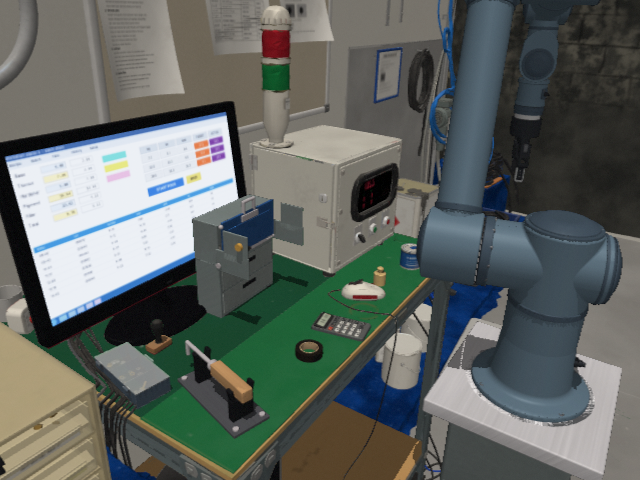

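View pics/a_top.png

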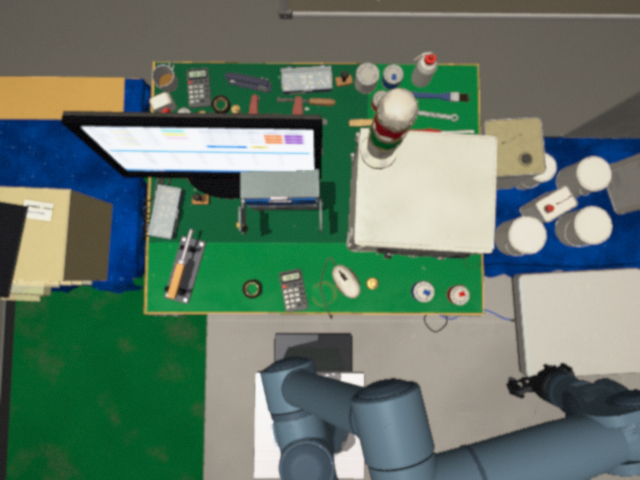

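```bash
cat > h.py <<'E'
import numpy as np,cv2
CAM={'side':(524.7547639616361,316.1585785540653,229.62246282375918),'top':(500.7325530528409,322.30730871226905,235.15540398596633)}
def bp(f,uv,z):
    R=np.array(f['R']);t=np.array(f['t'])
    d=R.T@np.array([(uv[0]-f['cx'])/f['fx'],(uv[1]-f['cy'])/f['fy'],1]);c=-R.T@t
    return c+d*(z-c[2])/d[2]
def proj(f,X):
    p=np.array(f['R'])@np.asarray(X,float)+f['t']; return np.array([f['fx']*p[0]/p[2]+f['cx'],f['fy']*p[1]/p[2]+f['cy']])
def tri(obs):
    A=[];b=[]
    for f,uv in obs:
        R=np.array(f['R']);t=np.array(f['t'])
        d=R.T@np.array([(uv[0]-f['cx'])/f['fx'],(uv[1]-f['cy'])/f['fy'],1]);d/=np.linalg.norm(d);c=-R.T@t
        P=np.eye(3)-np.outer(d,d);A.append(P);b.append(P@c)
    return np.linalg.lstsq(np.vstack(A),np.hstack(b),rcond=None)[0]
E
python3 - <<'E'
from workcell import robot
import cv2,numpy as np,pickle
from h import *
S=robot.grab_frame("side");T=robot.grab_frame("top")
pickle.dump((S,T),open('cams.pkl','wb'))
print(S['fy'],T['fy'])
print('pole',bp(T,(181,267.8),.062),'hook',bp(T,(189.7,229.9),.054),'rest',bp(T,(187.6,275.5),0))
print('locker',bp(T,(283.3,197.9),0),'hinge',tri([(T,(279.9,202.2)),(S,(247.1,249.9))]),'eye',bp(T,(277.3,195.4),.258),tri([(T,(277.3,195.4)),(S,(247.3,200.8))]))
for n,uv in dict(cw=(369.7,288.2),bt=(420.7,290),rt=(455.4,296.1),tape=(247.5,287.7)).items(): print(n,bp(T,uv,0))
a=cv2.resize(T['frame'][180:310,130:345],None,fx=3.7,fy=3.7,interpolation=2);cv2.imwrite('pics/b_top.png',a[:600,:800])
a=cv2.resize(S['frame'][180:430,170:330],None,fx=2.4,fy=2.4,interpolation=2);cv2.imwrite('pics/b_side.png',a)
E
```

```text
524.7547639616361 500.7325530528409
pole [0.45553193 0.36707226 0.062     ] hook [0.56492864 0.34719522 0.054     ] rest [0.43368908 0.36386451 0.        ]
locker [0.66812664 0.08210236 0.        ] hinge [0.63285656 0.07990426 0.13529425] eye [0.63406762 0.07847921 0.258     ] [0.63184224 0.07675006 0.25523184]
cw [ 0.39854774 -0.17766118  0.        ]
bt [ 0.39389624 -0.32947914  0.        ]
rt [ 0.37631383 -0.43260426  0.        ]
tape [0.39840884 0.18539821 0.        ]
```

View pics/b_top.png

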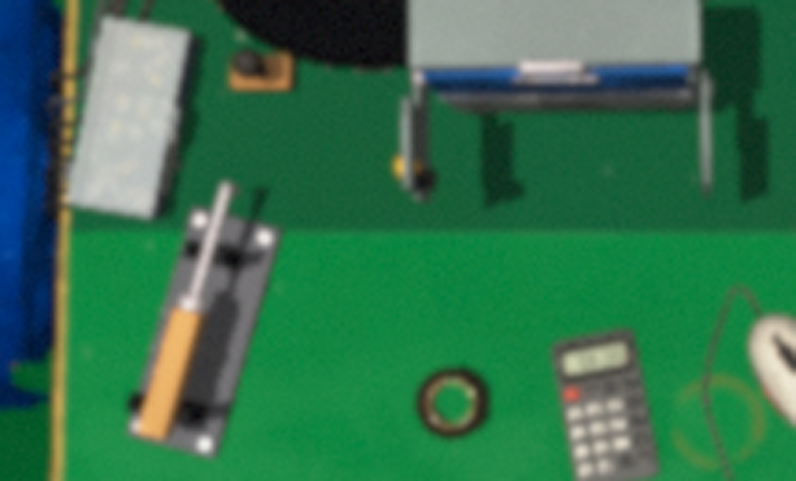

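View pics/b_side.png

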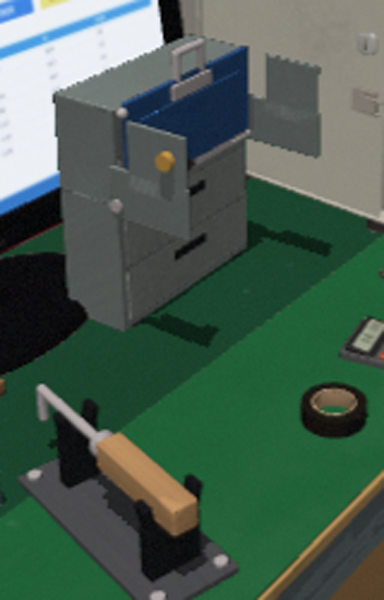

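```bash
python3 - <<'E'
import pickle,numpy as np,cv2
from h import *
S,T=pickle.load(open('cams.pkl','rb'))
c=lambda u,v:(u/3.7+130,v/3.7+180)
for n,u,z in [('scr1',(200,219),.01),('scr2',(265,238),.01),('scr3',(135,434),.01),('scr4',(205,443),.01),('handle rear',(153,436),.074),('handle front',(184,306),.074),('shank rear',(192,298),.066),('shank tip',(227,184),.066),('roofL',(412,63),.228),('roofR',(700,68),.228),('eyeL',(523,66),.26),('eyeR',(580,66),.26),('chL',(406,190),.225),('chR',(707,190),.225)]:
    print(n,np.round(bp(T,c(*u),z),4))
s=lambda u,v:(u/2.4+170,v/2.4+180)
for n,u,z in [('scr1',(34,474),.01),('scr2?',(158,598),.01),('scr3',(221,562),.01),('tip',(42,392),.066),('eyebarL',(175,50),.258),('eyebarR',(201,44),.258)]:
    print(n,np.round(bp(S,s(*u),z),4))
print('ind',[np.round(bp(T,u,z),3) for u,z in [((350,245),.0),((355,137),.315),((497,250),.315),((395,110),.65),((322,115),.4)]])
E
```

```text
scr1 [0.5411 0.3746 0.01  ]
scr2 [0.5261 0.3221 0.01  ]
scr3 [0.3695 0.4216 0.01  ]
scr4 [0.3626 0.3658 0.01  ]
handle rear [0.3709 0.3886 0.074 ]
handle front [0.4697 0.3678 0.074 ]
shank rear [0.4761 0.364  0.066 ]
shank tip [0.5644 0.3394 0.066 ]
roofL [0.6342 0.1727 0.228 ]
roofR [ 0.6318 -0.0261  0.228 ]
eyeL [0.6275 0.093  0.26  ]
eyeR [0.6278 0.0547 0.26  ]
chL [0.5464 0.1757 0.225 ]
chR [ 0.5475 -0.0313  0.225 ]
scr1 [0.5386 0.376  0.01  ]
scr2? [0.3732 0.4204 0.01  ]
scr3 [0.3591 0.3686 0.01  ]
tip [0.5517 0.3494 0.066 ]
eyebarL [0.6308 0.0878 0.258 ]
eyebarR [0.6222 0.0608 0.258 ]
ind [array([ 0.527, -0.119,  0.   ]), array([ 0.768, -0.111,  0.315]), array([ 0.497, -0.447,  0.315]), array([ 0.721, -0.157,  0.65 ]), array([ 0.794, -0.031,  0.4  ])]
```

```bash
python3 - <<'E'
from workcell import robot
import cv2,numpy as np
from h import *
pi=np.pi
for y in (1.316,-1.826):
    q=robot.inverse_kinematics([.4535,.369,.2],[pi,0,y]); print(y,q)
for y in (pi/2,-pi/2):
    print(y,robot.inverse_kinematics([.525,.074,.28],[pi,0,y]))
q=np.array(robot.observe()['joint_positions'])
robot.move_linear([.14,-.38,.36],feed=.25)
q=np.array(robot.observe()['joint_positions']);print(q)
E
```

```text
1.316 [ 0.57454043  0.41686423 -0.00616186  1.14777024  0.          0.82933676]
-1.826 [ 0.57454043  0.41686423 -0.00616186  1.14777024  0.         -2.31184855]
1.5707963267948966 [0.02035316 0.27986699 0.00422292 1.29515226 0.         0.02035316]
-1.5707963267948966 [ 0.02035316  0.27986699  0.00422292  1.29515226  0.         -3.12123949]
[-1.37475312e+00  2.22760272e-02 -9.92237271e-02  1.44931213e+00
  7.49677947e-05  1.42015275e+00]
```

```bash
python3 - <<'E'
from workcell import robot
import cv2,numpy as np
from h import *
pi=np.pi
q=np.array(robot.observe()['joint_positions']); q[0]=.574;q[5]=.829
robot.movej(q)
print(robot.observe()['eef_pos'])
robot.move_to([.42,.345,.26],[pi,0,1.316])
o=robot.observe();print(o['clock'],o['eef_pos'],o['tool_rot'])
f=robot.grab_frame('wrist');cv2.imwrite('pics/w1.png',f['frame']);print(f['fx'],f['cx'],f['cy'],np.round(f['hand_eye'],4).tolist())
for th in ["pole","hook","pole_rest"]: print(th,[(np.round(d["uv"],1).tolist(),round(d["p"],2)) for d in robot.spot_point(th,f)[:2]])
import pickle;pickle.dump((f,o),open('w1.pkl','wb'))
E
```

```text
[0.30247148 0.27030711 0.35928857]
5.35 [0.4196462  0.34434417 0.26043602] [-3.14090547e+00  7.22368524e-04  1.31529383e+00]
390.6106786081611 322.5843040002674 238.622202438324 [[1.0, 0.0007, 0.0005, -0.0008], [-0.0008, 0.9626, 0.2708, -0.0683], [-0.0002, -0.2708, 0.9626, -0.1169], [0.0, 0.0, 0.0, 1.0]]
pole [([364.3, 243.5], 0.87)]
hook [([359.1, 346.5], 0.74)]
pole_rest [([353.6, 222.1], 0.62)]
```

View pics/w1.png

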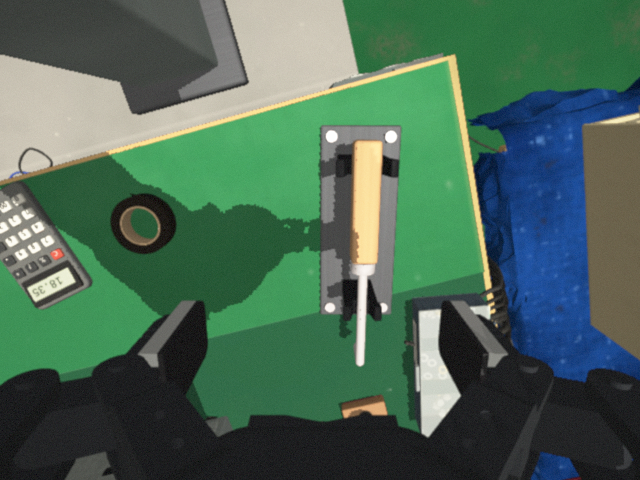

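```bash
cat >> h.py <<'E'
from scipy.spatial.transform import Rotation as Ro
def wcam(f,o):
    f=dict(f);R=Ro.from_euler('xyz',o['tool_rot']).as_matrix();H=np.array(f['hand_eye'])
    Rc=R@H[:3,:3];tc=R@H[:3,3]+o['eef_pos']
    f['R']=Rc.T;f['t']=-Rc.T@tc;return f
E
python3 - <<'E'
import pickle
from h import *
f,o=pickle.load(open('w1.pkl','rb'));W=wcam(f,o)
for n,u,z in [('scr1',(331,136),.01),('scr2',(391,135),.01),('scr3',(329,308),.01),('scr4',(385,307),.01),('rear',(367,142),.074),('hfront',(363,266),.074),('sh0',(363,277),.066),('tip',(360.5,364),.066),('pole',(364.3,243.5),.062),('hook',(359.1,346.5),.054),('fl',(351,264),.074),('fr',(376,266),.074)]:
    print(n,np.round(bp(W,u,z),4))
E
```

```text
scr1 [0.3613 0.3666 0.01  ]
scr2 [0.3742 0.4196 0.01  ]
scr3 [0.5265 0.3225 0.01  ]
scr4 [0.5399 0.3784 0.01  ]
rear [0.371  0.3908 0.074 ]
hfront [0.4668 0.3656 0.074 ]
sh0 [0.4795 0.3635 0.066 ]
tip [0.5613 0.3423 0.066 ]
pole [0.452  0.3714 0.062 ]
hook [0.5509 0.3445 0.054 ]
fl [0.4627 0.3565 0.074 ]
fr [0.4695 0.376  0.074 ]
```

```bash
python3 - <<'E'
from workcell import robot
import cv2,numpy as np
from h import *
pi=np.pi
att=[pi,0,pi/2-.2515]
robot.move_to([.451,.3705,.16],att)
robot.move_linear([.451,.3705,.068],att,feed=.1)
o=robot.observe();print(o['eef_pos'],o['tool_rot'],o['ft_force'])
w=robot.command_gripper(0.0,f_grip=100)
o=robot.observe();print(w,o['clock'],o['grip_width'],o['eef_pos'],o['ft_force'])
f=robot.grab_frame('wrist');cv2.imwrite('pics/w2.png',f['frame'])
E
```

```text
[0.45159186 0.37088468 0.06883792] [ 3.14054317e+00 -1.13527533e-03  1.31926275e+00] [0.6542429  0.45274265 0.47145522]
False 7.7333 0.24148071866446166 [0.45132379 0.3708192  0.06846448] [-0.28670084 -0.52917014  3.23418068]
```

View pics/w2.png

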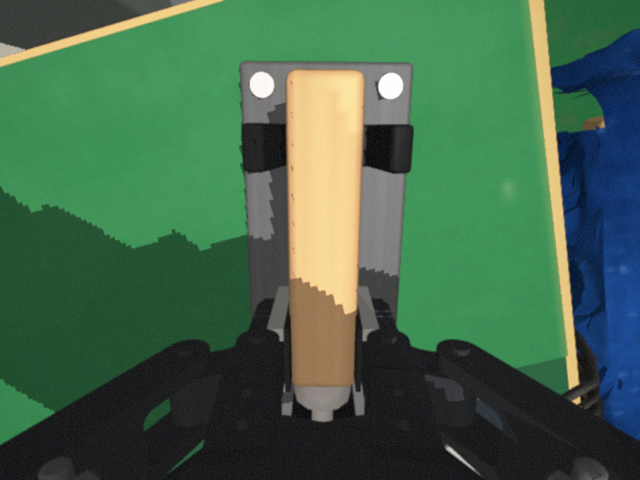

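```bash
python3 - <<'E'
from workcell import robot
import cv2,numpy as np,pickle
from h import *
pi=np.pi
o=robot.observe();pickle.dump(o,open('grasp.pkl','wb'))
robot.move_linear([.4513,.3708,.20],feed=.12)
o=robot.observe();print(o['grip_width'],o['ft_force'],o['torque'])
robot.move_to([.45,.30,.345],[pi,0,pi/2-.15])
robot.move_to([.515,.074,.345],[pi,0,pi/2])
robot.sleep(.3)
o=robot.observe();print(o['clock'],o['eef_pos'],o['tool_rot'],o['ft_force'])
S=robot.grab_frame("side");T=robot.grab_frame("top");W=robot.grab_frame("wrist")
pickle.dump((S,T,W,o),open('p3.pkl','wb'))
for f,n in ((S,'s'),(T,'t'),(W,'w')):
    for th in ("hook","eye","pole"): print(n,th,[(np.round(d["uv"],1).tolist(),round(d["p"],2)) for d in robot.spot_point(th,f)[:1]])
a=np.hstack([cv2.resize(S['frame'][120:320,170:330],None,fx=2.5,fy=2.5,interpolation=2),cv2.resize(T['frame'][150:310,205:333],None,fx=3.125,fy=3.125,interpolation=2)]);cv2.imwrite('pics/c3.png',a);print(a.shape)
cv2.imwrite('pics/w3.png',W['frame'])
E
```

```text
0.24145123398604473 [-0.78943831 -0.64663664 -1.21724948] [-0.03815653  0.02065728 -0.03696892]
10.9583 [0.51490183 0.07503873 0.34499706] [ 3.14152161e+00 -1.51531707e-04  1.57252046e+00] [ 0.69548399 -0.25749461 -0.56420913]
s hook [([249.3, 167.3], 0.66)]
s eye [([249.4, 200.4], 0.96)]
s pole [([288.8, 174.6], 0.71)]
t hook []
t eye [([278.5, 197.2], 0.5)]
t pole []
w hook []
w eye []
w pole [([324.4, 331.8], 0.95)]
(500, 800, 3)
```

View pics/c3.png

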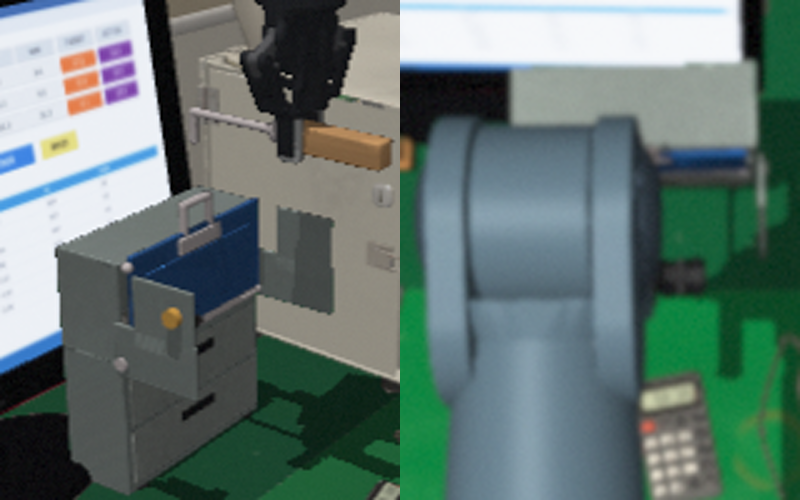

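View pics/w3.png

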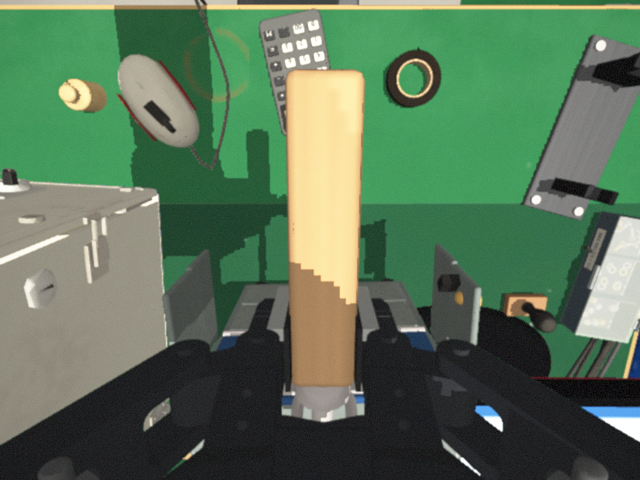

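```bash
python3 - <<'E'
import pickle
from h import *
S,T,W,o=pickle.load(open('p3.pkl','rb'))
q=lambda X:np.round((proj(S,X)-[170,120])*2.5,0)
x,y,z=o['eef_pos'];z-=.006
for n,X in dict(corner=(x+.113,y,z),tipend=(x+.113,y,z-.03),hook=(x+.105,y,z-.008),rear=(x-.085,y,z),ferr=(x+.015,y,z)).items(): print(n,q(X))
for e in [(.629,.074),(.634,.074),(.624,.074),(.629,.08)]:
    print(e,[q((e[0],e[1]+d,.258)).tolist() for d in(-.018,.018)])
E
python3 - <<'E'
import pickle,cv2
S,T,W,o=pickle.load(open('p3.pkl','rb'))
cv2.imwrite('pics/c4.png',cv2.resize(S['frame'][150:230,210:330],None,fx=6.6,fy=6.6,interpolation=2))
E
```

```text
corner [192. 110.]
tipend [193. 144.]
hook [199. 121.]
rear [386. 154.]
ferr [284. 131.]
(0.629, 0.074) [[207.0, 193.0], [181.0, 204.0]]
(0.634, 0.074) [[203.0, 192.0], [176.0, 203.0]]
(0.624, 0.074) [[211.0, 194.0], [185.0, 205.0]]
(0.629, 0.08) [[203.0, 195.0], [176.0, 206.0]]
```

View pics/c4.png

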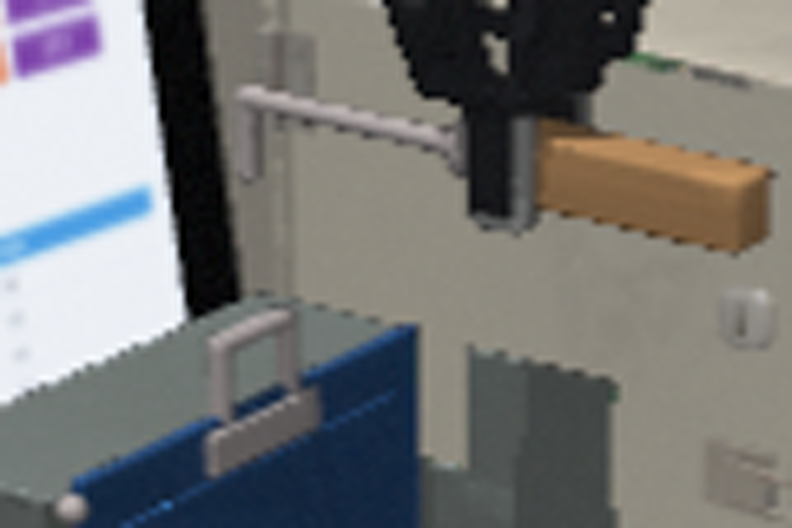

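```bash
python3 - <<'E'
from workcell import robot
import cv2,numpy as np,pickle
from h import *
robot.move_linear([.530,.074,.345],feed=.1)
robot.sleep(.2)
print(robot.move_linear([.530,.074,.285],feed=.08,until_force=4))
o=robot.observe();print(o['eef_pos'],o['ft_force'])
print(robot.move_linear([.530,.074,.267],feed=.015,until_force=2.5))
o=robot.observe();print(o['clock'],o['eef_pos'],o['ft_force'],o['tool_rot'])
S=robot.grab_frame("side");pickle.dump((S,o),open('p5.pkl','wb'))
cv2.imwrite('pics/c5.png',cv2.resize(S['frame'][150:240,210:330],None,fx=6.6,fy=6.6,interpolation=2))
E
```

```text
False
[0.53027175 0.07398372 0.28554949] [-0.12355131 -1.19918403 -1.72854921]
True
13.825 [0.52996431 0.07402158 0.27118035] [-0.27780998  0.37025682  4.25388684] [-3.14151337e+00 -2.12424200e-05  1.57082955e+00]
```

View pics/c5.png

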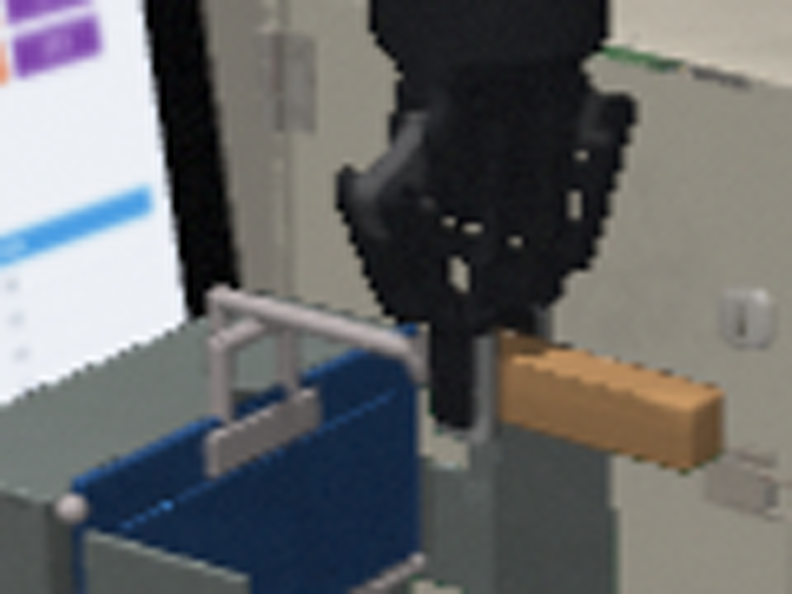

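```bash
cat > pull.py <<'E'
from h import *
L=.118; R0=Ro.from_euler('xyz',[np.pi,0,np.pi/2])
EX,EY,EZ=.628,.074,.2572   # hook place incl. 1 mm gap above bar, (TCP z0 = EZ+.014)
HK=np.array([.105,0,-.014+.0])
def pose(th,k=.7,dx=0,dz=0.001):
    ph=k*th; Ry=Ro.from_euler('y',-ph)
    eye=np.array([EX-L*np.sin(th),EY,EZ-L*(1-np.cos(th))])
    tcp=eye-Ry.apply(HK+np.array([dx,0,-dz]))   # dx: extra fwd
    return tcp,(Ry*R0).as_euler('xyz')
def ftan(o,b,th):
    d=np.array(o['ft_force'])-b
    return d@np.array([np.cos(th),0,np.sin(th)]),d
E
python3 - <<'E'
from workcell import robot
from pull import *
for th in (0,.3,.6,.84,.9):
    p,e=pose(th);print(th,np.round(p,4),np.round(e,3),robot.inverse_kinematics(p,e))
p,e=pose(0)
p0=p.copy();p0[0]=.530
robot.move_linear(p0,feed=.03);robot.sleep(.2)
fs=[]
for i in range(5): robot.sleep(.03);fs.append(robot.observe()['ft_force'])
b=np.mean(fs,0);print('base',b,np.std(fs,0));np.save('base.npy',b)
print(robot.move_linear(p,feed=.02,until_force=4))
robot.sleep(.1);o=robot.observe();print(o['eef_pos'],o['ft_force']-b,o['clock'])
E
```

```text
0 [0.523  0.074  0.2722] [3.142 0.    1.571] [ 0.02043078  0.27737209 -0.01922814  1.27419609  0.          0.02043078]
0.3 [0.4873 0.074  0.2447] [2.932 0.    1.571] [ 0.02496322  0.04555904 -0.39518571  0.9201151  -0.00520331  0.02441502]
0.6 [0.4594 0.074  0.2075] [2.722 0.    1.571] [ 0.03110647 -0.13747758 -0.74271833  0.54573571 -0.01268228  0.0284045 ]
0.84 [0.4444 0.074  0.1722] [2.554 0.    1.571] [ 0.03724579 -0.22397142 -1.0108588   0.19622912 -0.02065686  0.03099483]
0.9 [0.4419 0.074  0.1628] [ 2.512 -0.     1.571] None
base [ 0.78168629 -0.07388833  0.39054542] [0.65819758 0.60312954 0.36189582]
False
[0.5224656  0.07401146 0.27209971] [-2.52453877 -0.02948726  1.0180655 ] 15.0917
```

```bash
sed -i 's/k=.7/k=.4/' pull.py; python3 - <<'E'
from workcell import robot
from pull import *
robot.command_gripper(0.0,f_grip=120)
b=np.load('base.npy')
for th in (.84,.9):
    p,e=pose(th);print(th,np.round(p,4),robot.inverse_kinematics(p,e))
def rd(th,n=4):
    F=[]
    for i in range(n): robot.sleep(.02);F.append(ftan(robot.observe(),b,th)[1])
    F=np.mean(F,0);return F@[np.cos(th),0,np.sin(th)],F
for th in (0,.05,.1,.15,.2,.25):
    p,e=pose(th)
    robot.move_linear(p,e,feed=.05)
    t,F=rd(th);o=robot.observe()
    print(th,round(t,2),np.round(F,2),np.round(o['eef_pos']-p,4),round(o['clock'],2),round(o['grip_width'],3))
    if t>10: break
import cv2,pickle
S=robot.grab_frame("side")
cv2.imwrite('pics/c6.png',cv2.resize(S['frame'][150:250,210:330],None,fx=6,fy=6,interpolation=2))
E
```

```text
0.84 [0.4361 0.074  0.1975] [ 0.03119919 -0.11949788 -0.7190907   0.635355   -0.0102853   0.02945561]
0.9 [0.432  0.074  0.1896] [ 0.03218018 -0.13752873 -0.76586899  0.58262677 -0.01133454  0.03011862]
0 -1.74 [-1.74 -0.09 -0.5 ] [-0.      0.     -0.0001] 15.62 0.24
0.05 0.74 [ 0.81 -0.79 -1.5 ] [ 0.0005 -0.0001  0.0002] 15.97 0.235
0.1 1.17 [ 1.32  0.04 -1.39] [ 0.0003 -0.      0.0002] 16.32 0.234
0.15 1.5 [ 1.69 -0.44 -1.13] [0.0003 0.     0.0002] 16.68 0.235
0.2 0.94 [ 1.02 -0.13 -0.31] [0.0003 0.     0.0002] 17.02 0.237
0.25 0.62 [ 0.66 -0.14 -0.08] [0.0003 0.     0.0002] 17.38 0.236
```

View pics/c6.png

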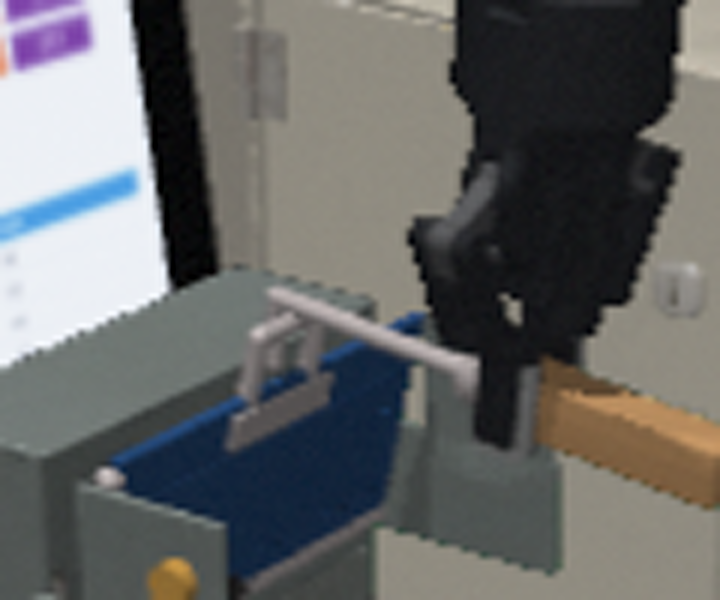

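```bash
cat > run.py <<'E'
from workcell import robot
from pull import *
import sys
b=np.load('base.npy')
def rd(th,n=3):
    F=[]
    for i in range(n): robot.sleep(.015);F.append(ftan(robot.observe(),b,th)[1])
    F=np.mean(F,0);return F@[np.cos(th),0,np.sin(th)],F
pk=0
th=float(sys.argv[1])
while th<float(sys.argv[2]):
    th+=.008
    p,e=pose(th)
    robot.move_linear(p,e,feed=.02)
    t,F=rd(th);o=robot.observe();pk=max(pk,t)
    print(round(th,3),round(t,2),np.round(F[[0,2]],1),np.round((o['eef_pos']-p)[[0,2]]*1e3,1),round(o['clock'],2))
    if t>13: print('HIGH');break
    if pk>5 and t<pk-4: print('SNAP?');break
E
python3 - <<'E'
from workcell import robot
from pull import *
for th in (.30,.34):
    robot.move_linear(*pose(th),feed=.05)
E
python3 run.py .34 .62
```

```text
0.348 0.94 [0.9 0.3] [0.3 0.1] 18.27
0.356 0.77 [0.5 1. ] [-0.  0.] 18.57
0.364 1.17 [0.8 1.2] [-0.1  0. ] 18.87
0.372 0.79 [0.4 1.1] [-0.1  0. ] 19.17
0.38 1.14 [0.9 0.7] [-0.1  0. ] 19.47
0.388 0.94 [0.8 0.6] [-0.1 -0. ] 19.77
0.396 1.11 [0.8 1. ] [-0.1 -0. ] 20.07
0.404 0.61 [0.2 1.1] [-0.1 -0. ] 20.37
0.412 0.78 [0.2 1.5] [-0.1 -0. ] 20.67
0.42 0.91 [0.5 1.1] [-0.1 -0. ] 20.97
0.428 0.47 [-0.   1.2] [-0.1  0. ] 21.27
0.436 0.75 [0.3 1.2] [-0.1 -0. ] 21.57
0.444 0.52 [-0.1  1.3] [-0.1 -0. ] 21.87
0.452 0.86 [0.4 1.2] [-0.1 -0. ] 22.17
0.46 0.43 [-0.3  1.7] [-0.1 -0. ] 22.47
0.468 0.63 [-0.   1.4] [-0.1 -0. ] 22.77
0.476 0.88 [0.2 1.5] [-0.1 -0. ] 23.07
0.484 1.12 [0.5 1.5] [-0.1 -0. ] 23.37
0.492 0.75 [0.  1.5] [-0.1 -0. ] 23.67
0.5 0.83 [0.4 0.9] [-0.1 -0. ] 23.97
0.508 0.41 [-0.4  1.5] [-0.1 -0. ] 24.27
0.516 0.72 [-0.1  1.6] [-0.1 -0. ] 24.57
0.524 0.58 [-0.   1.2] [-0.1 -0. ] 24.87
0.532 0.28 [-0.4  1.2] [-0.1 -0. ] 25.17
0.54 0.88 [-0.   1.8] [-0.1 -0. ] 25.47
0.548 1.11 [0.2 1.8] [-0.1 -0. ] 25.77
0.556 1.07 [-0.   2.1] [-0.1 -0.1] 26.07
0.564 0.86 [-0.1  1.7] [-0.1 -0. ] 26.37
0.572 0.75 [-0.4  2. ] [-0.1 -0.1] 26.67
0.58 0.26 [-0.8  1.7] [-0.1 -0.1] 26.97
0.588 -0.35 [-1.3  1.3] [-0.1 -0. ] 27.27
0.596 0.86 [-0.3  1.9] [-0.1 -0.1] 27.57
0.604 0.59 [-0.5  1.7] [-0.1 -0. ] 27.87
0.612 0.89 [-0.4  2.2] [-0.1 -0. ] 28.17
0.62 0.2 [-0.9  1.6] [-0.1 -0. ] 28.47
```

```bash
python3 - <<'E'
from workcell import robot
import cv2
S=robot.grab_frame("side")
cv2.imwrite('pics/c7.png',cv2.resize(S['frame'][160:270,210:340],None,fx=5.5,fy=5.5,interpolation=2))
E
```

```text
(no output)
```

View pics/c7.png

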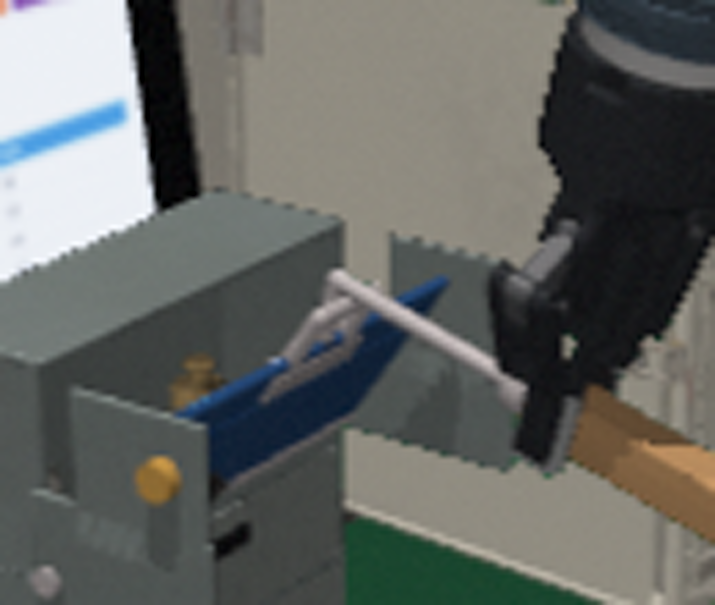

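```bash
python3 run.py .62 .80
```

```text
0.628 0.92 [-0.7  2.5] [-0.1 -0.1] 28.82
0.636 0.37 [-0.8  1.6] [-0.1 -0.1] 29.12
0.644 1.1 [-0.3  2.2] [-0.1 -0.1] 29.42
0.652 0.64 [-0.7  2. ] [-0.1 -0. ] 29.72
0.66 0.88 [-0.4  1.9] [-0.1 -0. ] 30.02
0.668 1.18 [-0.3  2.4] [-0.1 -0. ] 30.32
0.676 0.89 [-0.7  2.3] [-0.1 -0.1] 30.62
0.684 0.78 [-0.8  2.2] [-0.1 -0.1] 30.92
0.692 0.58 [-1.   2.1] [-0.1 -0.1] 31.22
0.7 0.88 [-1.   2.5] [-0.2 -0.1] 31.52
0.708 0.73 [-0.8  2. ] [-0.1 -0.1] 31.82
0.716 0.26 [-1.4  2. ] [-0.1 -0.1] 32.12
0.724 0.56 [-1.2  2.2] [-0.1 -0. ] 32.42
0.732 0.36 [-1.4  2.1] [-0. -0.] 32.72
0.74 1.47 [-0.1  2.2] [0.2 0.1] 33.02
0.748 1.56 [0.2 2.1] [0.3 0.2] 33.32
0.756 3.15 [1.2 3.4] [0.3 0.2] 33.62
0.764 4.61 [2.7 3.9] [0.7 0.5] 33.92
0.772 5.96 [4.4 4.1] [1.1 0.8] 34.22
0.78 5.08 [3.1 4. ] [0.3 0.3] 34.52
0.788 3.81 [1.4 3.9] [-0.8 -0.5] 34.82
0.796 1.51 [-1.1  3.2] [-1.5 -1.1] 35.12
SNAP?
```

```bash
sed -i "s/if t>13/if t>7/; s/if pk>5 and t<pk-4: print('SNAP?');break/pass/" run.py; python3 run.py .796 .82; python3 - <<'E'
from workcell import robot
import cv2
S=robot.grab_frame("side")
cv2.imwrite('pics/c8.png',cv2.resize(S['frame'][160:270,210:340],None,fx=5.5,fy=5.5,interpolation=2))
E
```

```text
0.804 0.64 [-1.7  2.5] [-0.8 -0.6] 35.42
0.812 0.6 [-1.9  2.7] [-0.1 -0.1] 35.72
0.82 0.08 [-2.  2.] [-0.6 -0.4] 36.02
```

View pics/c8.png

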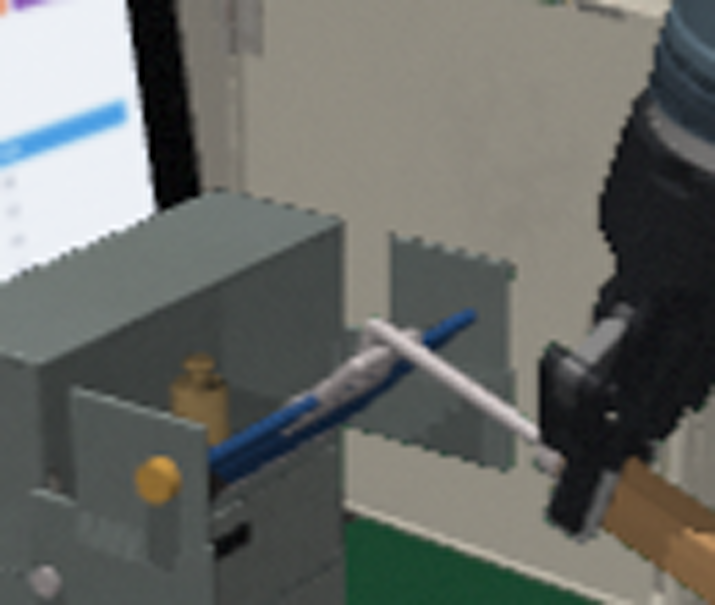

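```bash
sed -i "s/if t>7/if t>4/" run.py; python3 run.py .82 .85
```

```text
0.828 -0.32 [-2.8  2.1] [-0.6 -0.4] 36.37
0.836 0.2 [-2.2  2.3] [0.2 0.2] 36.67
0.844 2.14 [-0.2  3. ] [0.7 0.5] 36.97
0.852 4.25 [2.2 3.7] [1.  0.8] 37.27
HIGH
```

```bash
cat > unhook.py <<'E'
from workcell import robot
from pull import *
import cv2
b=np.load('base.npy')
def rd(n=3):
    F=[]
    for i in range(n): robot.sleep(.015);F.append(robot.observe()['ft_force']-b)
    return np.mean(F,0)
th=.836
p,e=pose(th); Ry=Ro.from_euler('y',-.4*th)
for off in [(0,0),(.001,.001),(.0025,.005),(.0035,.010),(.004,.020),(.004,.032)]:
    t=p+Ry.apply([off[0],0,off[1]])
    r=robot.move_linear(t,e,feed=.03)
    F=rd();print(off,np.round(F,1),np.round(robot.observe()['clock'],2))
    if np.linalg.norm(F[[0,2]]-[-2,2.3])>5: print('stop');break
S=robot.grab_frame("side")
cv2.imwrite('pics/c9.png',cv2.resize(S['frame'][160:270,210:340],None,fx=5.5,fy=5.5,interpolation=2))
E
python3 unhook.py
```

```text
(0, 0) [ 0.3 -1.   3.7] 37.57
(0.001, 0.001) [-0.2 -1.5  1.4] 37.87
(0.0025, 0.005) [-1.1 -0.1 -2.2] 38.21
(0.0035, 0.01) [-0.7 -0.2 -1.9] 38.58
(0.004, 0.02) [-1.   0.3 -2.3] 39.11
(0.004, 0.032) [-0.6  0.3 -1.7] 39.71
```

View pics/c9.png

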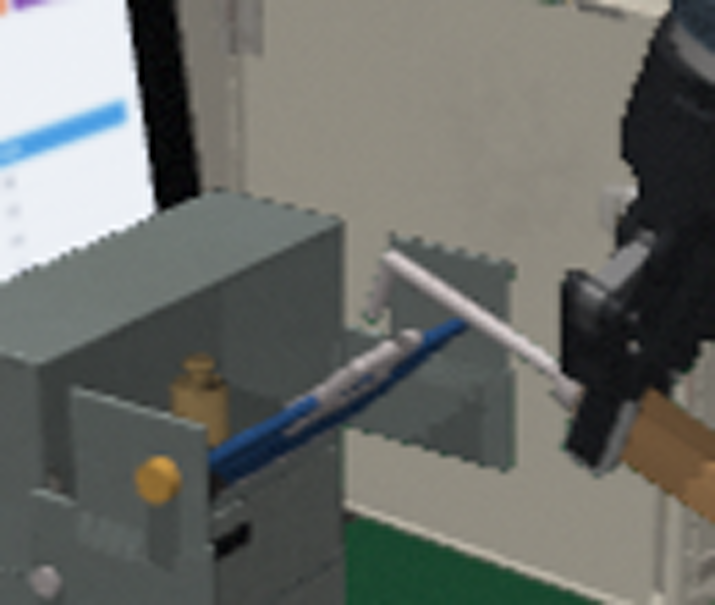

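```bash
python3 - <<'E'
from workcell import robot
from h import *
import cv2,pickle
pi=np.pi
o=robot.observe();p=np.array(o['eef_pos'])
robot.move_linear(p+[-.01,0,.07],feed=.12)
robot.move_to([.44,.12,.33],[pi,0,pi/2])
robot.sleep(.3)
o=robot.observe();S=robot.grab_frame("side");W=robot.grab_frame("wrist");pickle.dump((S,W,o),open('p10.pkl','wb'))
cv2.imwrite('pics/c10.png',cv2.resize(S['frame'][130:270,190:370],None,fx=4.4,fy=4.2,interpolation=2))
cv2.imwrite('pics/w10.png',W['frame'])
x,y,z=o['eef_pos'];z-=.006
for n,X in dict(corner=(x+.113,y,z),tipend=(x+.113,y,z-.03),rear=(x-.085,y,z),ferr=(x+.015,y,z)).items(): print(n,np.round((proj(S,X)-[190,130])*[4.4,4.2],0))
print(o['clock'],o['eef_pos'],o['tool_rot'],o['grip_width'])
E
```

```text
corner [315. 221.]
tipend [316. 279.]
rear [687. 307.]
ferr [490. 261.]
41.3083 [0.438956  0.1196106 0.3300948] [ 3.14101500e+00 -5.03601861e-05  1.57032103e+00] 0.239628039015427
```

View pics/c10.png

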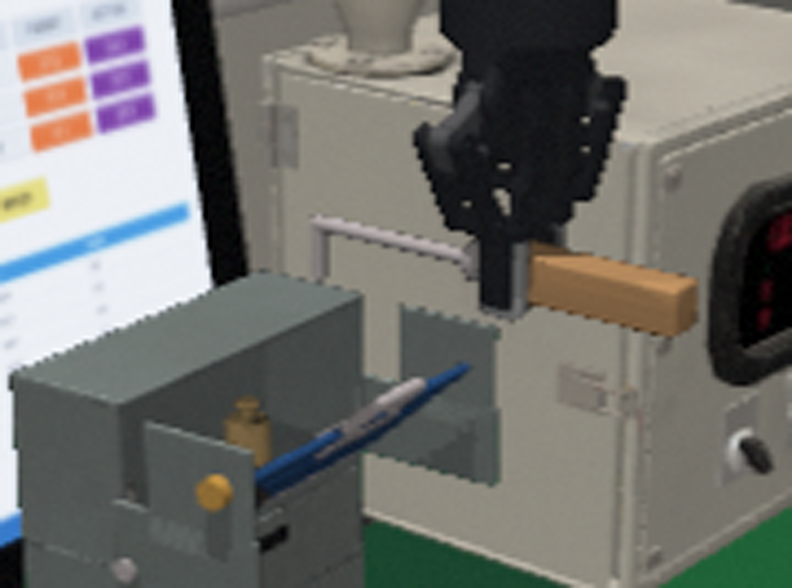

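View pics/w10.png

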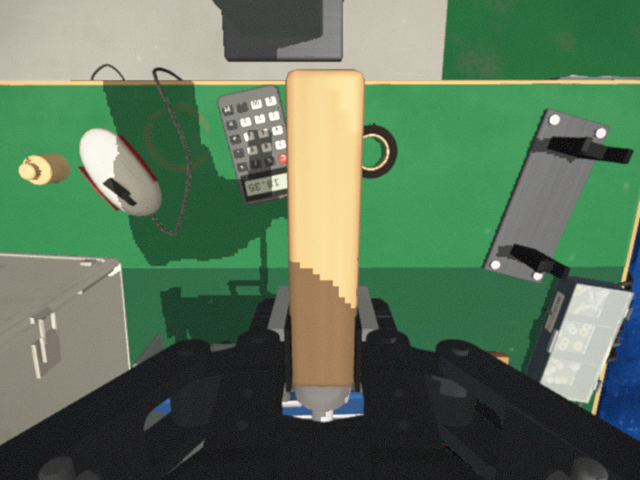

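```bash
python3 - <<'E'
from workcell import robot
from h import *
import cv2,pickle
g=pickle.load(open('grasp.pkl','rb'));p=g['eef_pos'];att=g['tool_rot'];print(p,att)
pi=np.pi;att=[pi,0,pi/2-.2515]
robot.move_to([.44,.30,.30],[pi,0,pi/2-.15])
robot.move_to([p[0],p[1],.20],att)
robot.move_linear([p[0],p[1],.115],att,feed=.1);robot.sleep(.15)
o=robot.observe();print(o['eef_pos'],o['tool_rot'])
print(robot.move_linear([p[0],p[1],p[2]+.0005],att,feed=.04,until_force=6))
o=robot.observe();print(o['clock'],o['eef_pos'],o['ft_force'])
S=robot.grab_frame("side");cv2.imwrite('pics/c11.png',cv2.resize(S['frame'][310:440,160:300],None,fx=4.6,fy=4.6,interpolation=2))
W=robot.grab_frame("wrist");cv2.imwrite('pics/w11.png',W['frame'])
E
```

```text
[0.45132948 0.37078802 0.06842221] [ 3.14106382e+00 -7.91514290e-04  1.31925953e+00]
[0.4519035  0.37116035 0.11587969] [ 3.14045279e+00 -1.25332098e-03  1.31934281e+00]
False
45.175 [0.45158437 0.37094737 0.06929605] [-0.23162678 -0.71356154 -1.04392312]
```

View pics/c11.png

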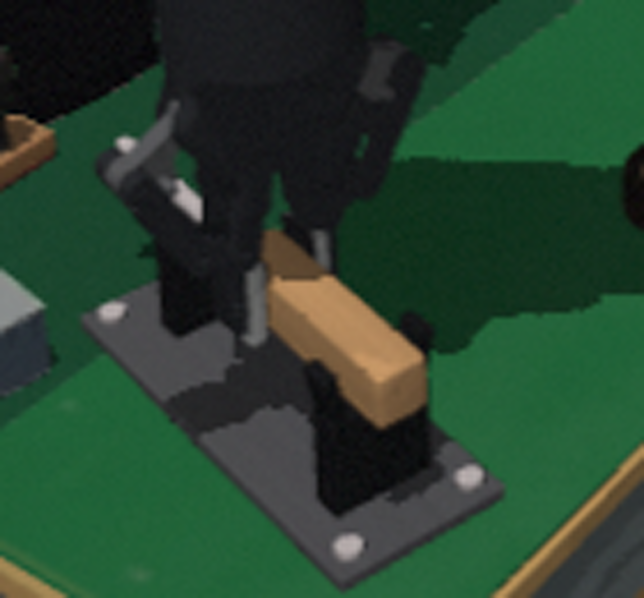

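View pics/w11.png

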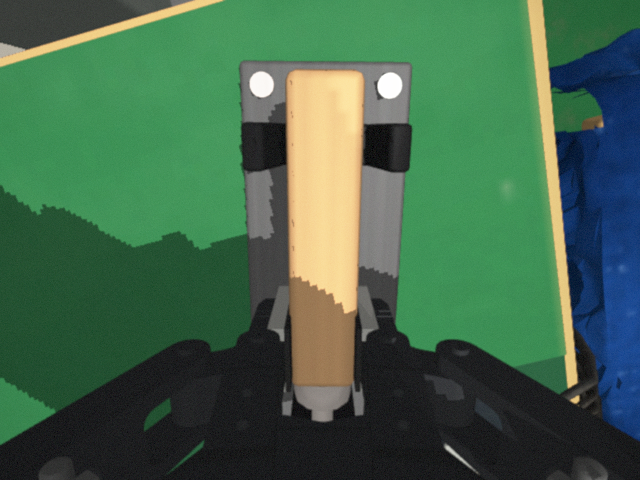

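The pole is seated in both cradles, and this view matches the one from the original grasp. I'll release it and back off.

```bash
python3 - <<'E'
from workcell import robot
from h import *
import cv2,pickle
pi=np.pi;att=[pi,0,pi/2-.2515]
p=robot.observe()['eef_pos']
robot.move_linear([p[0],p[1],p[2]-.0008],att,feed=.02)
robot.command_gripper(0.5);robot.sleep(.2);robot.command_gripper(1.0);robot.sleep(.2)
robot.move_linear([p[0],p[1],.17],att,feed=.08)
robot.move_linear([.42,.345,.26],[pi,0,1.316],feed=.15)
robot.sleep(.2)
o=robot.observe();W=robot.grab_frame("wrist");S=robot.grab_frame("side");print(o['clock'])
pickle.dump((W,o),open('w12.pkl','wb'))
cv2.imwrite('pics/w12.png',W['frame']);cv2.imwrite('pics/s12.png',S['frame'])
Wc=wcam(W,o)
print([np.round(bp(Wc,d['uv'],.062),4) for d in robot.spot_point('pole',W)[:1]],[np.round(bp(Wc,d['uv'],.054),4) for d in robot.spot_point('hook',W)[:1]])
E
```

```text
49.1917
[array([0.4539, 0.3709, 0.062 ])] [array([0.5541, 0.3438, 0.054 ])]
```

View pics/w12.png

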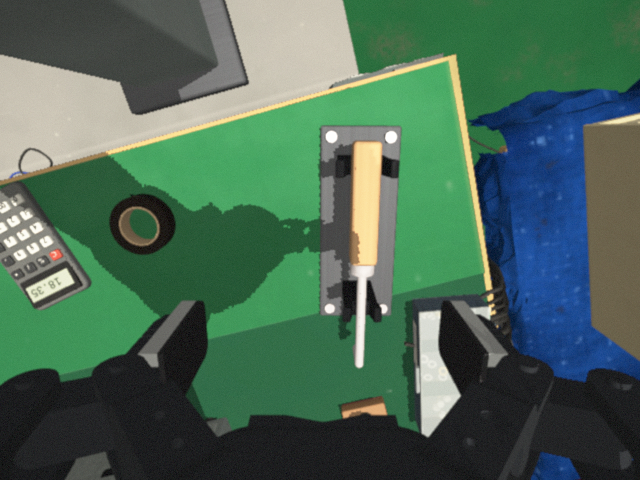

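View pics/s12.png

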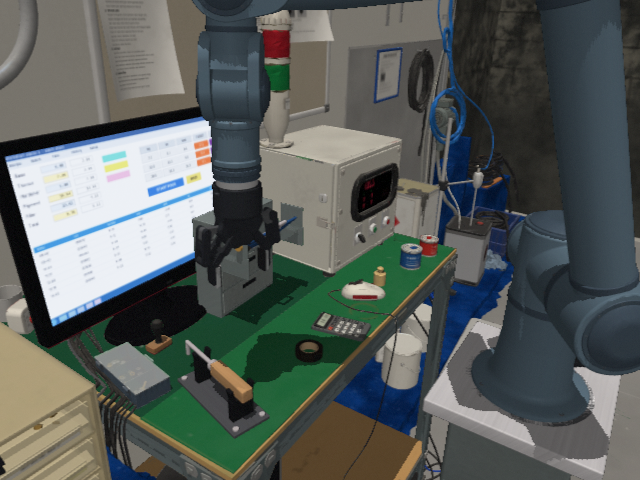

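```bash
python3 -c "
from workcell import robot
print(robot.close_job())"
```

```text
the job is handed in; nothing more can be done
None
```

I drew the hatch down with the hooked pole until it caught, unhooked the pole, laid it back in its rest and handed the job in. The clock read about 49 s of the 72 s allowed. No verdict is reported, so what follows is from my own checks.

- **Hatch:** The pull rose by about 5–6 N at roughly 0.77 rad, then eased off. It met the stop at about 0.84 rad, where I stopped at about 4 N. These angles come from the arm's commanded arc, and the force readings were noisy and uncertain by about 1 N. In the pictures after unhooking, the hatch stayed down by itself. In the last side picture the gripper hid most of it, and only its open blue edge showed.
- **Pole:** Straight after release the wrist picture showed it in both cradles, hook forward, within about 2 pixels of where it started. It had not slipped in the grip.
- **Other things on the table:** The weight, both tins and the tape looked unmoved in the last side picture, though I did not measure them again. The gripper was open, well above the rest and touching nothing when I handed in.

No check failed. The measured peak was below the stated 9 N, which I put down to a small error in the force zero and the step size of the pull.

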